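Tool box over the lip into its bay of the sorting tray

ROBOT

A 6-joint arm with a two-finger parallel gripper is mounted at the origin on the work surface. World frame = base frame: x ahead of the robot, y to its left, z up, the work surface at z = 0. Lengths are in mm, angles in rad, forces in N, time in s.
With the tool pointing down it reaches from about 350 to 775 mm from the base axis. Payload 7.3 kg.
Tool frame: the origin (TCP) lies on the front face of the gripper's body, between the roots of the fingers; the fingertips stand 66 mm ahead of it and the grasp point (between the pads) lies 47 mm ahead of it (bot.tip_extent is the distance from the TCP to the fingertips, in mm); z points along the fingers, y is the line along which they close (so a half turn about z gives the same grasp; the last joint's range is limited). The gripper opens to 92 mm and grips with 3 to 60 N. Pads are 19 mm wide; open, the fingers measure 130 mm over their backs; the gripper's body (75 mm by 190 mm) begins 47 mm behind the grasp point.
Start: joints at [-1.435, 0.342, 1.524, -0, 1.275, -0.146], TCP at [146.016, -504.299, 292.241] pointing down, gripper open.
Joint ranges: [-2.53, 2.53], [-0.77, 2.02], [0.04, 2.7], [-1, 4.14], [0.28, 2.66], [-3.11, 3.11]. Speed limits (rad/s): [2.57, 2.57, 3.14, 3.14, 3.14, 3.14].

INTERFACE

Orientations are given as [roll, pitch, yaw] about the fixed x, y, z axes, in that order (R = Rz(yaw) Ry(pitch) Rx(roll)).
In Python, from plant import readout, viewer, order, bot gives the robot as it stands.
- The arm moves only by the shell command python3 -m creep 'ROWS'. ROWS is text: rows parted by semicolons, each of 7 numbers parted by spaces: the shift along the world's x, y, z in m, then the turn, a rotation vector about the world's x, y, z in rad, then the opening in per cent of the stroke, from 0 (shut) to 100 (fully open). A call has 1 to 8 rows; each row shifts and turns the commanded pose from where the row before left it; what a row does not reach is not made up. A row lasts 1/12 s, in which the tool goes at most 41.7 mm and 7.16 degrees, less where a joint would pass 70% of its speed; a pose out of reach is approached as far as the arm can. A call is refused whole if a number of a shift passes 0.0417 or a number of a turn 0.125, either way. A call with a gripper value outside its range is refused whole. The fingers move at their own pace and stop on an object; the grip force is fixed at half the most. Time passes only in rows, so rows that do not move let the fingers close. It gives the time, the measured TCP pose, the force, the opening and the grip force at its end, in the units of the state.
- readout.get_obs(): the state, without advancing time (a new reading comes with each control period).
- viewer.capture(name): name is "scene" or "top" or "wrist"; returns the picture (480x640x3 uint8, red, green, blue); there is no depth.
- viewer.camera_info(name): a dict with "fx", "fy", "cx", "cy" (pixels), "origin" and "rotation" of the camera in the world. Camera axes: x right, y up, looking along -z (the intrinsics and any distortion apply to the point x, -y, -z); pixel columns grow to the right and rows downward; lengths in mm; the calibration is good to about 2 mm. A picture is of the moment at which its call begins: read the wrist's pose just before it. camera_info takes no time and is no camera call; for the wrist camera it gives the pose at the moment of the call.
- order.close_job(): hands the job in; it is judged then, once.
The state is a dict: "time": time; "joint_positions": joint angles; "dq": joint speeds; "tau": joint torques, N m; "tool_pos": TCP position; "tcp_rot": TCP orientation; "contact_force": force on the tool from outside, world axes, zero at the start; "moment": the same for the moment, N m; "grip_width": finger opening in mm; "finger_force": force on a finger pad.
Only numpy, scipy, OpenCV 4.12 (cv2) and the standard library are available. Lean on these libraries where they do the work, as an engineer would, in place of code of your own. Each camera call takes 0.05 s, during which the arm holds its last target. There are 200 camera calls.

TASK

Put the open wooden tool box away in the free bay of the plywood tray. It is too heavily loaded to be carried by one wall, so never lift it clear or tip it steeply: raise the end that faces the tray and rest it over the lip while the other end stays on the table, then push the box in over the lip until it just meets the cross-board, and with its rear wall still in your grip lower that end behind the lip, so that the box stands flat on the tray's floor. Be gentle: do not ram the tray, do not shove the cross-board back, and leave the jars, pots and other things around it where they are.

Things in the scene. Friction and masses are not known exactly. Their poses are not given: they have to be found in the camera images.
- toolbox: open wooden box, 170 long (x) x 120 wide x 60 high, walls 9 thick, loaded with metal tools fixed in its middle (up to 32 high, none within 28 of the end walls' inner faces); 0.65 to 0.9 kg, centre of mass near the middle. Origin: centre of its underside; +x points to the end facing the tray. Starts flat on the table, 40 to 85 short of the lip, askew. No pose is given while the fingers hold it
- nose (a point): middle of the lower edge of the tool box's leading end (the end that faces the tray), at x = +85 on its underside
- tail (a point): middle of the lower edge of the tool box's rear end, at x = -85 on its underside
- tray: fixed plywood tray, two bays behind one lip. Origin: table plane, inner face of the lip, mid-width of the free bay; +x into the bay, z up. Lip: x -10 to 0, top 18 above the table. Free bay: y -64 to 64 (4 to spare each side of the box), floor 5 above the table, wooden cheeks 10 thick, tops 30 above the table; the cross-board is its far end. Second bay, on the -y side: two jars
- crossboard (a joint): how far (m) the cross-board has been shoved back, 0 at the start. It is an upright plywood strip across the free bay, 8 thick, top 30 above the table, held in grooves by friction: it slides back (+x of the tray) at about 10 N. Where it has been set is not reported: its near face stands 175 to 205 beyond the lip's inner face; find it by feel
- glaze_jar: jar, 72 across x 85 high, in the second bay (origin: centre of its underside); bystander
- slip_jar: jar, 62 across x 75 high, in the second bay (origin: centre of its underside); bystander
- beaker: terracotta cup, 66 across x 75 high, on the table beside the tool box's way (origin: centre of its underside); bystander
- squeeze_bottle: white bottle, 48 across x 100 high, on the table beside the tool box's way (origin: centre of its underside); bystander
- bowl: small white bowl, 96 across x 40 high, on the table (origin: centre of its underside); bystander
- stamp: turned wooden hand stamp, 44 across x 50 high, on the table (origin: centre of its underside); bystander

How it is judged (in metres and radians):
On the way, in this order (a step that is already met when the one before it is completed fails the run):
1. the leading end of the tool box stands past and above the lip while its rear end is still on the table (x of nose in the frame of tray above 0.005 m and z of nose in the frame of tray above 0.018 m and z of tail in the frame of tray below 0.008 m and x of tail in the frame of tray below -0.03 m), for 0.2 s.
2. the tool box has been pushed in until it meets the cross-board (contact force between toolbox and crossboard above 1 N and x of tail in the frame of tray above -0.01 m), for 0.1 s.
3. the rear end of the tool box stands behind the lip on the tray's floor, still in the fingers (x of tail in the frame of tray above 0 m and z of tail in the frame of tray below 0.009 m and contact force between the fingers and toolbox above 1 N), for 0.1 s.
At the end, for the whole second after the job is handed in: the tool box stands in the free bay, at rest: its rear end behind the lip's inner face, both ends within 4 mm of the tray's floor, within 8 mm of the bay's middle (x of tail in the frame of tray above 0 m and z of each of tail, nose in the frame of tray below 0.009 m and z of nose in the frame of tray above 0.002 m and y of nose in the frame of tray between -0.008 and 0.008 m and y of tail in the frame of tray between -0.008 and 0.008 m and linear speed of toolbox below 0.01 m/s); the robot touches nothing.
It fails at once if the tool box rammed or pressed the tray with more than 50 N (contact force between toolbox and tray above 50 N).
It fails at once if the cross-board was shoved back by more than 3 mm (value of joint crossboard above 0.003 m).
It fails at once if the tool box was lifted clear (both ends more than 28 mm above the table) or tipped by more than 20 degrees (height (world z) of each of nose, tail above 0.028 m or angle between toolbox's own z axis and vertical above 0.35 rad).
It fails at once if a jar, cup, bottle, bowl or stamp was moved by more than 15 mm (distance of any of glaze_jar, slip_jar, beaker, squeeze_bottle, bowl, stamp from where it was at the start of the episode above 0.015 m).
It also fails if it takes over 72 s, if anything falls off the work surface, if the arm or the gripper's body presses on something with over 40 N, if the wrist force passes 120 N, or if a joint passes its speed limit or range.

## Working session

There is one attempt and no reset: what is moved stays moved. The work goes in short steps, Python scripts to look and compute and a shell command to move; the robot and the scene stay as the last step left them, time stands still between calls to the robot, and variables do not carry over. Pictures are saved under pics/ and viewed, at most 10 in all, crops included, and the job is handed in when it is done.

```bash
ls; mkdir -p pics
python3 - <<'E'
from plant import readout, viewer, order, bot
import cv2
for n in("scene","top"):
    im=viewer.capture(n); cv2.imwrite(f"pics/{n}0.png",im[:,:,::-1]); print(n,viewer.camera_info(n))
print(readout.get_obs())
E
```

```text
pics
scene {'fx': 546.0458398284198, 'fy': 546.0458398284198, 'cx': 318.57058926134596, 'cy': 234.01698807255042, 'origin': array([1248.14368709, -519.07235924,  816.22405832]), 'rotation': array([0.84474542, 0.00991652, 0.82378975])}
top {'fx': 557.118227266368, 'fy': 557.118227266368, 'cx': 320.4037470043023, 'cy': 229.79441530234388, 'origin': array([ 528.36597381,   84.46680892, 1055.14674779]), 'rotation': array([ 0.08331584, -0.00478889, -1.54894876])}
{'time': 0.1, 'joint_positions': array([-1.43499285e+00,  3.42662311e-01,  1.52490464e+00, -2.73306032e-06,
        1.27538540e+00, -1.46032287e-01]), 'dq': array([-0.00041434,  0.00151574, -0.00165479,  0.00068293, -0.00062649,
       -0.00096798]), 'tau': array([ 1.88858095e-03, -4.32006383e+01, -2.44693637e+01,  7.19745364e-02,
        5.25413977e-02, -4.34479239e-05]), 'tool_pos': array([ 145.98119177, -504.02232193,  291.61546463]), 'tcp_rot': array([-3.14024705e+00, -1.95269030e-04,  2.81836430e-01]), 'contact_force': array([0.24913483, 0.54056473, 0.96629254]), 'moment': array([-0.00949602, -0.00685005, -0.02758489]), 'finger_force': 0.0, 'grip_width': 91.66365277953929}
```

View pics/top0.png

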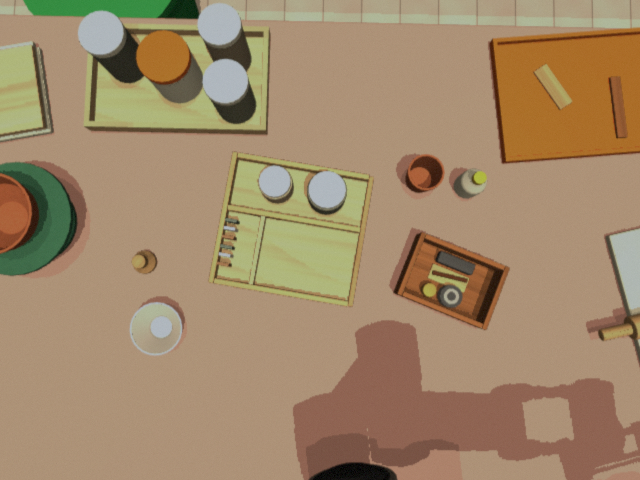

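View pics/scene0.png

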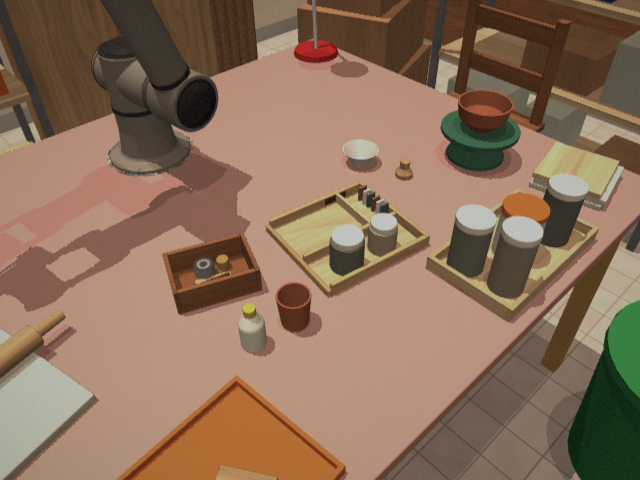

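The top view shows the tray, with its lip on the right from (372,178) to (352,303), the free bay as the lower one and the jars at the top. The tool box is at (452,280), with its leading end on the left near (410,265). I'll enlarge it and measure the outlines.

```bash
cat > h.py <<'E'
import numpy as np, cv2
from scipy.spatial.transform import Rotation as R
from plant import readout, viewer, order, bot
def ray(info,u,v,z):
    d=R.from_euler('xyz',info['rotation']).as_matrix()@np.array([(u-info['cx'])/info['fx'],-(v-info['cy'])/info['fy'],-1])
    o=np.array(info['origin']); return o+d*(z-o[2])/d[2]
def px(info,p):
    q=R.from_euler('xyz',info['rotation']).as_matrix().T@(np.array(p)-info['origin'])
    return info['cx']-info['fx']*q[0]/q[2], info['cy']+info['fy']*q[1]/q[2]
E
python3 - <<'E'
from h import *
im=cv2.imread("pics/top0.png"); info=viewer.camera_info("top")
c=cv2.resize(im[140:330,200:520],None,fx=2.5,fy=2.5,interpolation=cv2.INTER_CUBIC); cv2.imwrite("pics/crop.png",c)
hsv=cv2.cvtColor(im,cv2.COLOR_BGR2HSV); print(hsv[240,450],hsv[300,400],hsv[260,310],hsv[303,430],hsv[272,420])
m=((hsv[...,1]>150)&(hsv[...,2]<200)).astype(np.uint8); m[:, :385]=0;m[:215]=0;m[340:]=0;m[:,520:]=0
cs,_=cv2.findContours(m,0,2); b=max(cs,key=cv2.contourArea); r=cv2.minAreaRect(b); print(r)
bp=cv2.boxPoints(r); print(bp); print(np.array([ray(info,u,v,60) for u,v in bp]).round(1))
E
```

```text
[ 15  79 172] [ 15  78 173] [ 34  79 183] [ 12 163 163] [ 13 166 158]
((451.4076843261719, 280.02215576171875), (99.73506164550781, 66.82845306396484), 22.03622817993164)
[[392.64636 292.28543]
 [417.7199  230.33902]
 [510.169   267.75888]
 [485.09546 329.7053 ]]
[[ 503.   -49.3   60. ]
 [ 614.5  -93.    60. ]
 [ 551.1 -258.7   60. ]
 [ 440.8 -213.5   60. ]]
```

View pics/crop.png

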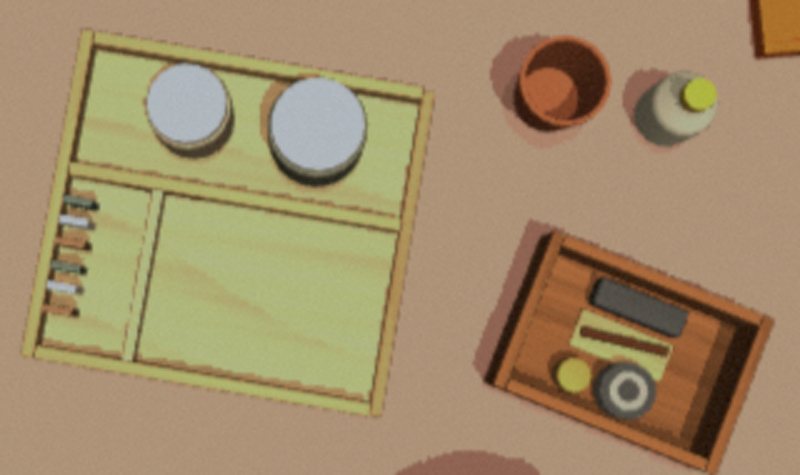

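Run:
```python
from h import *
info=viewer.camera_info("top")
P=lambda u,v,z: ray(info,200+u/2.5-.3,140+v/2.5-.3,z)[:2]
box=np.array([P(*p,60) for p in [(557,233),(772,320),(712,470),(500,385)]]); print(box.round(1)); 
print("sides",[np.linalg.norm(box[i]-box[i-1]).round(1) for i in range(4)])
f=(box[0]+box[3])/2; r=(box[1]+box[2])/2; d=f-r; print("front",f,"rear",r,"yaw",np.arctan2(d[1],d[0]), "mid",(f+r)/2)
lo=[P(432,95,18),P(380,413,18)]; l=lo[0]-lo[1]; print("lip outer",lo,np.linalg.norm(l),"normal yaw",np.arctan2(l[1],l[0])+np.pi/2)
for n,p in dict(cheekU_in_lip=(398,230,30),cheekL_in_lip=(372,400,30),cheekU_far=(165,192,30),cheekL_far=(130,358,30),cheekL_outer_r=(375,413,30),cheekL_outer_l=(25,355,30),xbU=(162,193,30),xbL=(135,360,30),farU=(85,32,30), bk=(565,80,75),sq=(697,95,100)).items(): print(n,P(*p).round(1))
```

```text
[[ 610.  -101.6]
 [ 551.1 -255.7]
 [ 444.3 -212.5]
 [ 500.8  -61.8]]
sides [np.float64(116.3), np.float64(164.9), np.float64(115.3), np.float64(160.9)]
front [555.41127193 -81.73201289] rear [ 497.69500083 -234.09097663] yaw 1.2086828463905386 mid [ 526.55313638 -157.91149476]
lip outer [array([715.69663075, -14.56528826]), array([477.12068737,  20.53456932])] 241.14410787320037 normal yaw 1.4247218709760183
cheekU_in_lip [612.1  10.3]
cheekL_in_lip [487.   27.3]
cheekU_far [636.5 183.1]
cheekL_far [513.7 205.1]
cheekL_outer_r [477.6  24.9]
cheekL_outer_l [514.2 281.9]
xbU [635.7 185.3]
xbL [512.3 201.3]
farU [755.2 246.4]
bk [ 718.4 -103.8]
sq [ 705.1 -190.8]
```

The box yaw is about 1.21 and the tray yaw about 1.428. The tray origin is near (550, 20) and the cross-board about 175 beyond the lip. I'll move above the front wall and look from there.

```bash
R='.0256 .0263 -.0026 0 0 -.0402 33'
python3 -m creep '.0256 .0263 -.0026 0 0 -.0402 33;.0256 .0263 -.0026 0 0 -.0402 33;.0256 .0263 -.0026 0 0 -.0402 33;.0256 .0263 -.0026 0 0 -.0402 33;.0256 .0263 -.0026 0 0 -.0402 33;.0256 .0263 -.0026 0 0 -.0402 33;.0256 .0263 -.0026 0 0 -.0402 33;.0256 .0263 -.0026 0 0 -.0402 33'
python3 -m creep '.0256 .0263 -.0026 0 0 -.0402 33;.0256 .0263 -.0026 0 0 -.0402 33;.0256 .0263 -.0026 0 0 -.0402 33;.0256 .0263 -.0026 0 0 -.0402 33;.0256 .0263 -.0026 0 0 -.0402 33;.0256 .0263 -.0026 0 0 -.0402 33;.0256 .0263 -.0026 0 0 -.0402 33;.0256 .0263 -.0026 0 0 -.0402 33'
python3 -m creep '0 0 0 0 0 0 33;0 0 0 0 0 0 33;0 0 0 0 0 0 33'
python3 - <<'E'
from h import *
i=viewer.camera_info("wrist"); im=viewer.capture("wrist"); cv2.imwrite("pics/w1.png",im[:,:,::-1]); print(i)
np.save("w1.npy",np.r_[i['fx'],i['fy'],i['cx'],i['cy'],i['origin'],i['rotation']])
E
```

```text
time: 0.77
tool_pos: [351.6, -292.3, 271.2]
tcp_rot: [-3.141, 0.0, -0.042]
contact_force: [0.5, -1.0, 0.4]
grip_width: 43.0
finger_force: 0.0
time: 1.43
tool_pos: [556.5, -81.8, 250.1]
tcp_rot: [3.141, 0.001, -0.363]
contact_force: [0.7, -1.1, 0.4]
grip_width: 30.6
finger_force: 0.0
time: 1.68
tool_pos: [555.2, -83.5, 250.1]
tcp_rot: [3.141, 0.001, -0.36]
contact_force: [-1.5, 0.2, 0.1]
grip_width: 30.6
finger_force: 0.0
{'fx': 424.1233590152269, 'fy': 424.1233590152269, 'cx': 317.69287100419393, 'cy': 238.67646370853564, 'origin': array([ 632.47091667, -113.12093221,  343.01546471]), 'rotation': array([-0.31100175, -0.00223314, -1.93124714])}
```

View pics/w1.png

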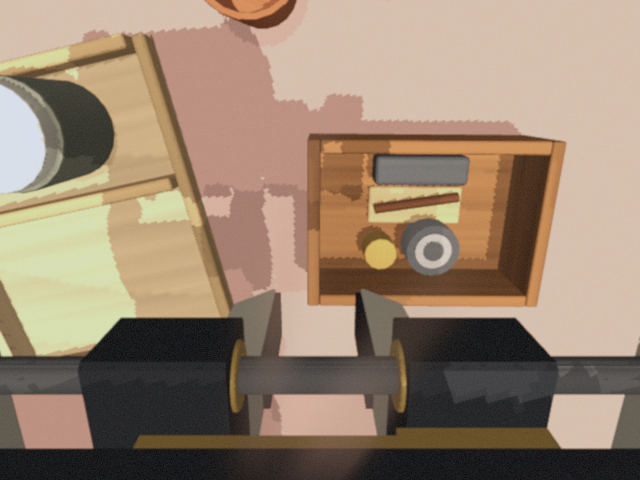

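The wrist view shows the box front wall top at columns 308–320, rows 136–303. Its rear wall outer corners are at (564,142) and (537,305).

Run:
```python
from h import *
a=np.load("w1.npy"); info=dict(fx=a[0],fy=a[1],cx=a[2],cy=a[3],origin=a[4:7],rotation=a[7:10])
c=np.array([ray(info,u,v,60)[:2] for u,v in [(308,136),(564,142),(537,305),(308,303)]]); print(c.round(1),[np.linalg.norm(c[i]-c[i-1]).round(1) for i in range(4)])
f=(c[0]+c[3])/2;r=(c[1]+c[2])/2;d=f-r;print("front",f,"rear",r,np.arctan2(d[1],d[0]))
l=np.array([ray(info,u,v,18)[:2] for u,v in [(148,38),(230,303)]]);dl=l[0]-l[1];print("lip outer",l,np.arctan2(dl[1],dl[0])+np.pi/2)
```

```text
[[ 615.  -100.5]
 [ 552.3 -255.7]
 [ 441.7 -215.1]
 [ 503.1  -57.4]] [np.float64(119.9), np.float64(167.4), np.float64(117.9), np.float64(169.2)]
front [559.02077028 -78.92759517] rear [ 497.01473525 -235.39633399] 1.193497622233177
lip outer [[714.01658783 -18.03228944]
 [507.19459024  12.58301754]] 1.4238362020923978
```

```bash
python3 -m creep '.002 0 -.019 0 0 -.01 33;0 0 -.019 0 0 0 33;0 0 -.019 0 0 0 33;0 0 -.019 0 0 0 33;0 0 -.019 0 0 0 33;0 0 -.019 0 0 0 33;0 0 -.019 0 0 0 33;0 0 -.019 0 0 0 33'
python3 -m creep '0 0 0 0 0 0 33;0 0 0 0 0 0 15;0 0 0 0 0 0 5;0 0 0 0 0 0 0;0 0 0 0 0 0 0;0 0 0 0 0 0 0'
python3 - <<'E'
from h import *
im=viewer.capture("scene")[:,:,::-1]; cv2.imwrite("pics/s1.png",cv2.resize(im[180:400,120:440],None,fx=2.4,fy=2.4))
E
```

```text
time: 2.4
tool_pos: [556.9, -85.0, 98.3]
tcp_rot: [3.141, -0.0, -0.373]
contact_force: [0.3, 0.4, 0.4]
grip_width: 30.0
finger_force: 0.0
time: 2.9
tool_pos: [558.5, -83.5, 100.2]
tcp_rot: [-3.141, -0.003, -0.371]
contact_force: [-0.1, 1.1, 5.7]
grip_width: 8.9
finger_force: 30.0
```

View pics/s1.png

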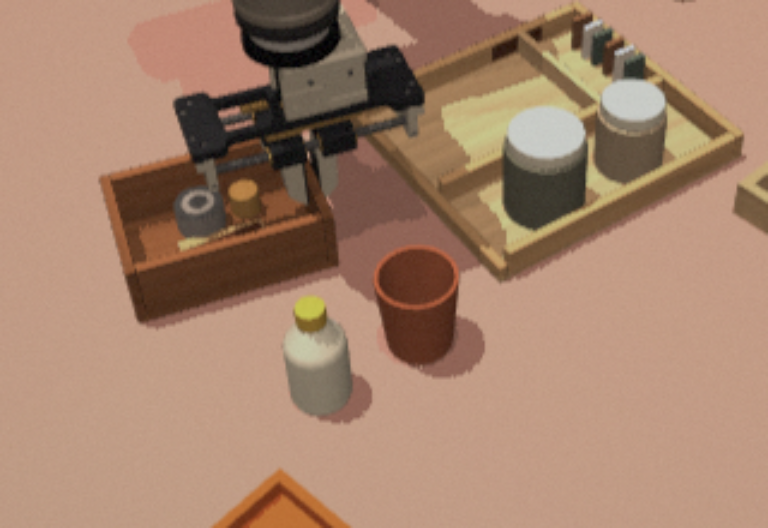

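Gripped at 8.9 mm, which fits the 9 mm wall. Next I lift the nose about the tail, then swing and drag to just short of the lip.

```bash
python3 -m creep '-.001 -.0025 .0036 .0219 -.0085 0 0;-.001 -.0025 .0036 .0219 -.0085 0 0;-.001 -.0025 .0036 .0219 -.0085 0 0;-.001 -.0025 .0036 .0219 -.0085 0 0;-.001 -.0025 .0036 .0219 -.0085 0 0'
python3 -m creep '-.001 -.0025 .0036 .0219 -.0085 0 0;-.001 -.0025 .0036 .0219 -.0085 0 0;-.001 -.0025 .0036 .0219 -.0085 0 0;-.001 -.0025 .0036 .0219 -.0085 0 0;0 0 0 0 0 0 0'
python3 - <<'E'
from h import *
cv2.imwrite("pics/s2.png",viewer.capture("scene")[150:390,120:440,::-1])
E
```

```text
time: 3.37
tool_pos: [553.0, -95.7, 117.4]
tcp_rot: [-3.023, -0.001, -0.371]
contact_force: [1.3, 2.3, 0.5]
grip_width: 8.9
finger_force: 30.0
time: 3.78
tool_pos: [548.8, -107.0, 131.8]
tcp_rot: [-2.93, -0.001, -0.372]
contact_force: [0.5, 0.7, -2.4]
grip_width: 8.7
finger_force: 30.0
```

View pics/s2.png

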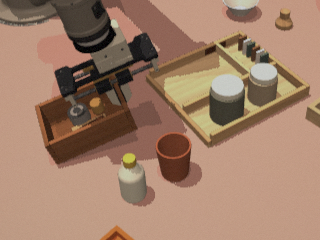

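The box is tilted with its nose raised and its tail on the table. Now the swing and approach.

```bash
python3 -m creep '-.0005 .006 0 0 0 .0188 0;-.0005 .006 0 0 0 .0188 0;-.0005 .006 0 0 0 .0188 0;-.0005 .006 0 0 0 .0188 0;-.0005 .006 0 0 0 .0188 0;-.0005 .006 0 0 0 .0188 0'
python3 -m creep '-.0005 .006 0 0 0 .0188 0;-.0005 .006 0 0 0 .0188 0;-.0005 .006 0 0 0 .0188 0;-.0005 .006 0 0 0 .0188 0;-.0005 .006 0 0 0 .0188 0;-.0005 .006 0 0 0 .0188 0;0 0 0 0 0 0 0;0 0 0 0 0 0 0'
python3 - <<'E'
from h import *
im=viewer.capture("top")[:,:,::-1]; cv2.imwrite("pics/t2f.png",im); cv2.imwrite("pics/t2.png",cv2.resize(im[140:340,200:467],None,fx=3,fy=3,interpolation=cv2.INTER_CUBIC))
E
```

```text
time: 4.33
tool_pos: [545.5, -69.1, 130.9]
tcp_rot: [-2.93, 0.001, -0.256]
contact_force: [-0.8, -1.4, -1.8]
grip_width: 8.9
finger_force: 30.0
time: 5.0
tool_pos: [542.7, -32.8, 131.4]
tcp_rot: [-2.929, 0.0, -0.145]
contact_force: [-0.1, 5.0, 1.6]
grip_width: 8.7
finger_force: 30.0
```

View pics/t2.png

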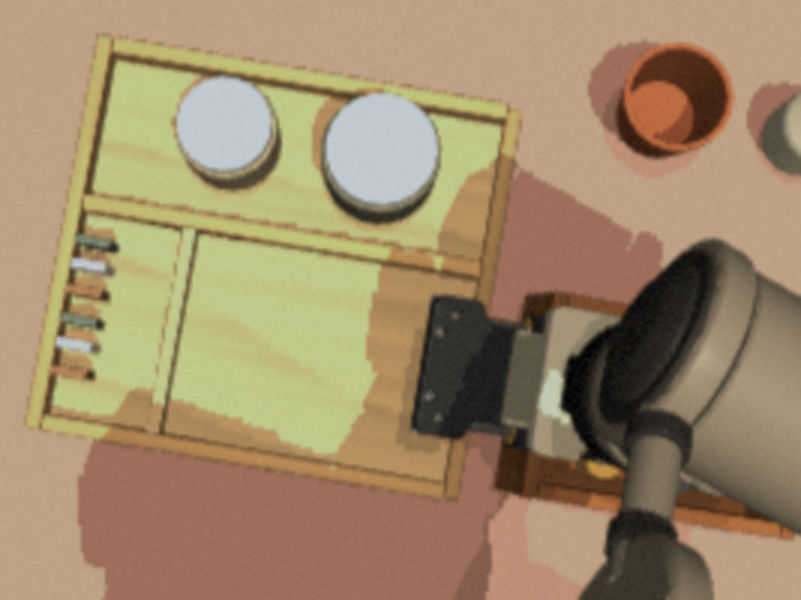

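```bash
cat >> h.py <<'E'
YAW=1.426; xd=np.array([np.cos(YAW),np.sin(YAW)]); yd=np.array([-xd[1],xd[0]]); O=96.5*xd-542*yd
def tr(p): d=np.array(p)[:2]-O; return np.array([d@xd,d@yd]).round(1)
def wo(x,y): return O+x*xd+y*yd
E
python3 - <<'E'
from h import *
i=viewer.camera_info("top"); P=lambda u,v,z: ray(i,200+u/3-.33,140+v/3-.33,z)
for n,p in dict(noseU=(528,295,34),noseL=(498,488,34),cheekout_far=(30,427,30),cheekout_lip=(446,497,30),midcheek_in_lip=(476,275,30),midcheek_in_far=(195,232,30),midcheek_top_lip=(480,258,30),lowcheek_in=(455,485,30),lowcheek_far=(165,433,30),lipout_top=(518,112,18),lipout_bot=(459,497,18),xb1=(197,235,30),xb2=(165,432,30)).items(): print(n,tr(P(*p)))
print("tcp",tr(readout.get_obs()['tool_pos']), readout.get_obs()['tcp_rot'])
E
```

```text
noseU [-30.  -55.5]
noseL [-30.6  63.4]
cheekout_far [256.6  74.4]
cheekout_lip [-0.6 74.2]
midcheek_in_lip [  3.1 -62.7]
midcheek_in_far [178.2 -60.2]
midcheek_top_lip [  2.4 -73.5]
lowcheek_in [-4.8 66.1]
lowcheek_far [174.8  64.3]
lipout_top [  -7.1 -169.6]
lipout_bot [-9.2 73.3]
xb1 [176.7 -58.5]
xb2 [174.9  63.7]
tcp [-50.8   0.1] [-2.92859988e+00  1.59749022e-04 -1.45751887e-01]
```

The nose is 30 mm short of the lip's inner face and about 3 mm too far to +y. I'll shift it back and advance over the lip.

```bash
python3 -m creep '.0037 .0041 0 0 0 0 0;.0013 .009 0 0 0 0 0;.0013 .009 0 0 0 0 0;.0013 .009 0 0 0 0 0;.0013 .009 0 0 0 0 0;.0013 .009 0 0 0 0 0;.0013 .009 0 0 0 0 0;.0013 .009 0 0 0 0 0'
python3 -m creep '0 0 0 0 0 0 0;0 0 0 0 0 0 0'
python3 - <<'E'
from h import *
print(tr(readout.get_obs()['tool_pos']))
im=viewer.capture("top")[:,:,::-1]; cv2.imwrite("pics/t3.png",cv2.resize(im[140:340,200:467],None,fx=3,fy=3,interpolation=cv2.INTER_CUBIC))
E
```

```text
time: 5.72
tool_pos: [555.4, 34.2, 131.0]
tcp_rot: [-2.93, 0.0, -0.145]
contact_force: [-0.3, -1.7, -1.7]
grip_width: 9.0
finger_force: 30.0
time: 5.88
tool_pos: [555.6, 34.7, 131.5]
tcp_rot: [-2.928, 0.0, -0.145]
contact_force: [0.3, 4.5, 1.3]
grip_width: 8.8
finger_force: 30.0
[18.  -2.8]
```

View pics/t3.png

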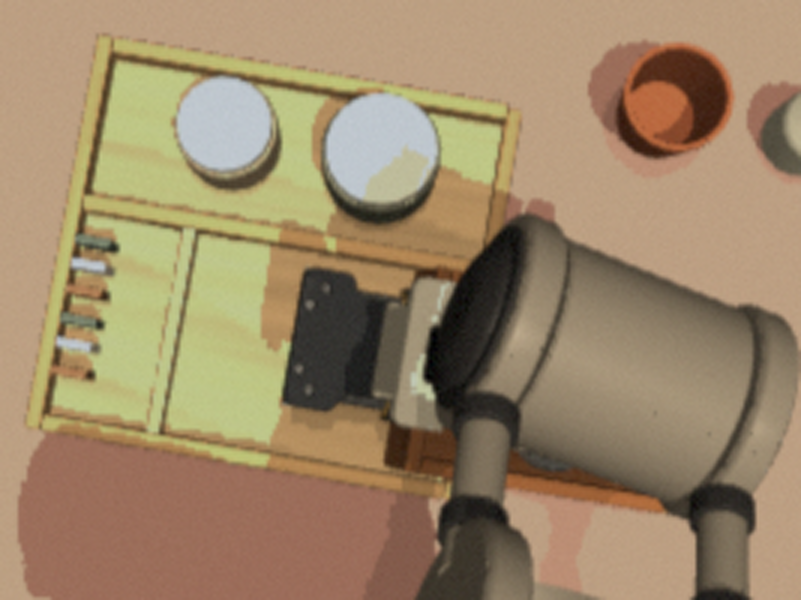

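```bash
python3 -m creep '.0003 .0019 -.0022 -.0139 .002 0 0;.0003 .0019 -.0022 -.0139 .002 0 0;.0003 .0019 -.0022 -.0139 .002 0 0;.0003 .0019 -.0022 -.0139 .002 0 0;0 0 0 0 0 0 0;0 0 0 0 0 0 0'
python3 - <<'E'
from h import *
i=viewer.camera_info("top"); P=lambda u,v,z: ray(i,200+u/3-.33,140+v/3-.33,z)
print(tr(P(417,268,35)),tr(P(388,467,35)), tr(readout.get_obs()['tool_pos']))
E
```

```text
time: 6.43
tool_pos: [556.8, 40.3, 123.5]
tcp_rot: [-2.988, -0.001, -0.145]
contact_force: [-5.1, -1.6, 14.4]
grip_width: 8.9
finger_force: 30.0
[ 39.8 -60.5] [37.4 62. ] [23.7 -3.1]
```

Resting on the lip, with the tool feeling an upward push. I'll release, back off and check.

```bash
python3 -m creep '0 0 .001 0 0 0 10;0 0 0 0 0 0 33;0 0 0 0 0 0 33;-.0003 -.0023 .015 0 0 0 33;-.0003 -.0023 .015 0 0 0 33;-.0003 -.0023 .015 0 0 0 33;-.0003 -.0023 .015 0 0 0 33;-.0003 -.0023 .015 0 0 0 33'
python3 -m creep '-.004 -.03 .03 0 0 0 33;-.004 -.03 .02 0 0 0 33;-.004 -.03 0 0 0 0 33;-.004 -.03 0 0 0 0 33;-.004 -.03 0 0 0 0 33;0 0 0 0 0 0 33;0 0 0 0 0 0 33'
python3 - <<'E'
from h import *
i=viewer.camera_info("wrist"); im=viewer.capture("wrist")
np.save("w2.npy",np.r_[i['fx'],i['fy'],i['cx'],i['cy'],i['origin'],i['rotation']])
t=viewer.capture("top")
cv2.imwrite("pics/w2.png",np.vstack([cv2.resize(im[:,:,::-1],(400,300)),cv2.resize(t[170:320,260:460,::-1],(400,300))]))
cv2.imwrite("pics/w2f.png",im[:,:,::-1]);cv2.imwrite("pics/t4f.png",t[:,:,::-1])
E
```

```text
time: 7.1
tool_pos: [554.9, 29.0, 198.3]
tcp_rot: [-2.987, 0.001, -0.146]
contact_force: [0.3, -0.3, 0.7]
grip_width: 30.3
finger_force: 0.0
time: 7.68
tool_pos: [534.9, -121.5, 247.0]
tcp_rot: [-2.986, 0.001, -0.149]
contact_force: [0.2, -0.3, -0.2]
grip_width: 30.2
finger_force: 0.0
```

View pics/w2.png

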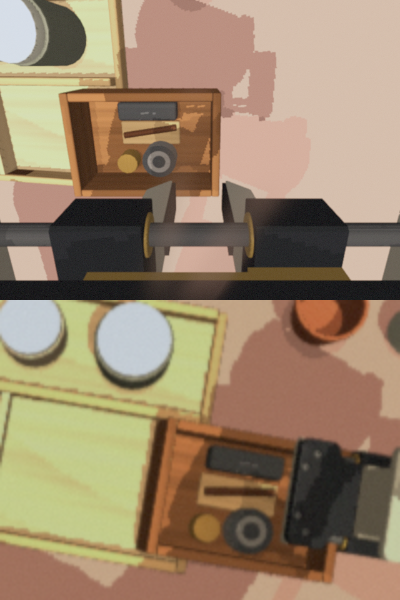

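The box rests over the lip, tilted and inside the cheeks. In the full wrist image its top corners are at about (96,147), (352,141), (349,312) and (122,312). In the full top image the front corners are at (346,230) and (333,306).

Run:
```python
from h import *
a=np.load("w2.npy"); w=dict(fx=a[0],fy=a[1],cx=a[2],cy=a[3],origin=a[4:7],rotation=a[7:10]); t=viewer.camera_info("top")
im=cv2.imread("pics/w2f.png"); h=cv2.cvtColor(im,cv2.COLOR_BGR2HSV)
m=((h[...,1]>120)&(h[...,0]<17)&(h[...,2]<215)).astype(np.uint8); m=cv2.morphologyEx(m,2,np.ones((3,3)));m[:100]=0;m[330:]=0
c=max(cv2.findContours(m,0,2)[0],key=cv2.contourArea); q=cv2.approxPolyDP(cv2.convexHull(c),6,True)[:,0]; print(q.tolist())
for r in (170,200,240,280,300):
    x=np.where(m[r])[0]; print(r,x.min(),x.max(), tr(ray(w,x.max(),r,59)))
for n,(u,v,z) in dict(fU=(96,147,86),rU=(352,141,59),rL=(349,312,59),fL=(122,312,86)).items(): print(n,tr(ray(w,u,v,z)))
for n,(u,v,z) in dict(fU=(260+172/2,170+(418-300)/2,86),fL=(260+160/2,170+(552-300)/2,86),rU=(260+340/2,170+(447-300)/2,59),rL=(260+328/2,170+(580-300)/2,59),cheekInFar=(260+8/2,170+92/2,30),lowIn=(260+155/2,170+258/2,30)).items(): print("top",n,tr(ray(t,u,v,z)))
```

```text
[[95, 150], [196, 140], [348, 143], [349, 312], [120, 313]]
170 97 352 [-134.   -45.1]
200 102 351 [-133.8  -25. ]
240 109 350 [-133.6    3.3]
280 30 350 [-134.2   33.4]
300 118 349 [-133.8   49.1]
fU [ 28.9 -60.9]
rU [-133.7  -63.8]
rL [-134.    58.8]
fL [29.4 57.2]
top fU [ 28.3 -58. ]
top fL [19.7 58.4]
top rU [-125.4  -59.8]
top rL [-132.6   58.8]
top cheekInFar [179.8 -61.8]
top lowIn [20.8 66.1]
```

```bash
python3 -m creep '-.0011 -.001 -.022 0 0 0 33;-.0011 -.001 -.022 0 0 0 33;-.0011 -.001 -.022 0 0 0 33;-.0011 -.001 -.022 0 0 0 33;0 0 0 0 0 0 33'
python3 -m creep '.0003 .0019 -.0119 0 0 0 33;.0003 .0019 -.0119 0 0 0 33;.0003 .0019 -.0119 0 0 0 33;.0003 .0019 -.0119 0 0 0 33;.0001 .0016 -.0119 0 0 0 33;0 0 0 0 0 0 33'
python3 -m creep '0 0 0 0 0 0 15;0 0 0 0 0 0 5;0 0 0 0 0 0 0;0 0 0 0 0 0 0;0 0 0 0 0 0 0'
python3 - <<'E'
from h import *
o=readout.get_obs();print(tr(o['tool_pos']),o['tcp_rot'])
E
```

```text
time: 8.2
tool_pos: [528.8, -121.9, 155.7]
tcp_rot: [-2.984, 0.008, -0.144]
contact_force: [-0.3, 0.5, -0.6]
grip_width: 30.3
finger_force: 0.0
time: 8.7
tool_pos: [531.7, -113.4, 99.2]
tcp_rot: [-2.986, 0.003, -0.144]
contact_force: [-0.1, 0.4, -0.5]
grip_width: 30.8
finger_force: 0.0
time: 9.12
tool_pos: [532.6, -115.6, 100.8]
tcp_rot: [-2.987, -0.002, -0.146]
contact_force: [-0.3, -2.9, 1.4]
grip_width: 9.3
finger_force: 30.0
[-134.    -1.7] [-2.98743140e+00 -1.80437307e-03 -1.46067456e-01]
```

The rear wall is gripped (9.3 mm). I'll work out the TCP shifts for the push-in keyframes.

```bash
cat > k.py <<'E'
from h import *
def tcp(x,z,t,H=101.3): return np.array([x+4.5*np.cos(t)-H*np.sin(t), z+4.5*np.sin(t)+H*np.cos(t)])
def seg(a,b,n):
    d=(tcp(*b)-tcp(*a))/n; s=d[0]*xd; r=-(b[2]-a[2])/n*yd
    print(n,"rows: %.5f %.5f %.5f %.4f %.4f"%(s[0]/1e3,s[1]/1e3,d[1]/1e3,r[0],r[1]),"end tcp",tcp(*b).round(1))
E
python3 - <<'E'
from k import *
K=[(-122.8,0,.154),(-108,0,.182),(-95,8,.117),(-82,17,.014),(-65,26.5,-.12),(-30,22.8,-.10),(-6,19.8,-.085)]
for a,b,n in zip(K,K[1:],[5,5,6,7,7,6]): seg(a,b,n)
E
```

```text
5 rows: 0.00035 0.00237 -0.00007 0.0055 -0.0008 end tcp [-121.9  100.4]
5 rows: 0.00056 0.00387 0.00174 -0.0129 0.0019 end tcp [-102.4  109.1]
6 rows: 0.00056 0.00387 0.00154 -0.0170 0.0025 end tcp [-78.9 118.4]
7 rows: 0.00063 0.00431 0.00117 -0.0189 0.0028 end tcp [-48.4 126.5]
7 rows: 0.00068 0.00466 -0.00048 0.0028 -0.0004 end tcp [-15.4 123.1]
6 rows: 0.00054 0.00371 -0.00047 0.0025 -0.0004 end tcp [  7.1 120.4]
```

```bash
python3 -m creep '.0002 .0024 0 .0055 -.0008 0 0;.0002 .0024 0 .0055 -.0008 0 0;.0002 .0024 0 .0055 -.0008 0 0;.0002 .0024 -.0002 .0055 -.0008 0 0;.0002 .0024 -.0002 .0055 -.0008 0 0'
python3 -m creep '.0005 .0039 .0017 -.0129 .0019 0 0;.0006 .0039 .0017 -.0129 .0019 0 0;.0006 .0039 .0017 -.0129 .0019 0 0;.0005 .0039 .0018 -.0129 .0019 0 0;.0006 .0039 .0018 -.0129 .0019 0 0'
python3 -m creep '0 0 0 0 0 0 0'
python3 - <<'E'
from h import *
o=readout.get_obs();print(tr(o['tool_pos']),o['tcp_rot'],o['contact_force'],o['moment'])
E
```

```text
time: 9.53
tool_pos: [533.7, -104.0, 100.5]
tcp_rot: [-2.96, -0.002, -0.146]
contact_force: [-1.4, -6.4, 4.4]
grip_width: 9.1
finger_force: 30.0
time: 9.95
tool_pos: [536.2, -84.2, 109.0]
tcp_rot: [-3.026, -0.001, -0.146]
contact_force: [-0.5, -5.5, 0.7]
grip_width: 8.5
finger_force: 30.0
time: 10.03
tool_pos: [536.3, -83.3, 109.1]
tcp_rot: [-3.025, -0.001, -0.145]
contact_force: [-0.0, -3.7, 1.0]
grip_width: 8.8
finger_force: 30.0
[-101.5   -0.7] [-3.02494473e+00 -1.30088500e-03 -1.45189292e-01] [-0.04638325 -3.73020451  0.97419926] [-0.76706569 -0.03871871 -0.01938832]
```

Forces are gentle and the pose is on plan, so I'll continue over the lip.

```bash
python3 -m creep '.0006 .0039 .0015 -.017 .0025 0 0;.0006 .0039 .0015 -.017 .0025 0 0;.0006 .0039 .0015 -.017 .0025 0 0;.0006 .0039 .0016 -.017 .0025 0 0;.0005 .0039 .0016 -.017 .0025 0 0;.0005 .0039 .0015 -.017 .0025 0 0'
python3 -m creep '.0006 .0043 .0012 -.0189 .0028 0 0;.0006 .0043 .0012 -.0189 .0028 0 0;.0006 .0043 .0012 -.0189 .0028 0 0;.0006 .0043 .0012 -.0189 .0028 0 0;.0006 .0043 .0012 -.0189 .0028 0 0;.0007 .0043 .0011 -.0189 .0028 0 0;.0007 .0043 .0011 -.0189 .0028 0 0'
python3 -m creep '0 0 0 0 0 0 0'
python3 - <<'E'
from h import *
o=readout.get_obs();print(tr(o['tool_pos']),o['tcp_rot'],o['contact_force'],o['moment'])
t=viewer.capture("top"); s=viewer.capture("scene")
cv2.imwrite("pics/t5.png",t[:,:,::-1]); cv2.imwrite("pics/s5.png",s[:,:,::-1])
E
```

```text
time: 10.53
tool_pos: [539.8, -60.9, 118.5]
tcp_rot: [-3.129, -0.002, -0.146]
contact_force: [-0.2, -5.2, 3.5]
grip_width: 8.6
finger_force: 30.0
time: 11.12
tool_pos: [543.8, -30.3, 126.4]
tcp_rot: [3.021, -0.0, -0.146]
contact_force: [-0.8, -2.8, 1.0]
grip_width: 8.7
finger_force: 30.0
time: 11.2
tool_pos: [543.8, -29.3, 126.1]
tcp_rot: [3.022, 0.0, -0.145]
contact_force: [0.3, -2.5, 3.1]
grip_width: 9.1
finger_force: 30.0
[-47.   -0.4] [ 3.02219888e+00  1.32448607e-04 -1.44880905e-01] [ 0.25692713 -2.52555289  3.05954055] [-0.55246629 -0.01167485  0.00544215]
```

```bash
python3 -m creep '.0007 .0046 -.0005 .0028 -.0004 0 0;.0007 .0046 -.0005 .0028 -.0004 0 0;.0007 .0046 -.0005 .0028 -.0004 0 0;.0007 .0046 -.0005 .0028 -.0004 0 0;.0007 .0046 -.0005 .0028 -.0004 0 0;.0006 .0046 -.0005 .0028 -.0004 0 0;.0006 .0046 -.0004 .0028 -.0004 0 0'
python3 -m creep '.0005 .0037 -.0005 .0025 -.0004 0 0;.0005 .0037 -.0005 .0025 -.0004 0 0;.0005 .0037 -.0005 .0025 -.0004 0 0;.0006 .0037 -.0005 .0025 -.0004 0 0;.0005 .0025 -.0004 .0025 -.0004 0 0;0 0 0 0 0 0 0;0 0 0 0 0 0 0'
python3 - <<'E'
from h import *
o=readout.get_obs();print(tr(o['tool_pos']),o['tcp_rot'],o['contact_force'],o['moment'])
E
```

```text
time: 11.88
tool_pos: [548.1, 2.9, 121.8]
tcp_rot: [3.043, 0.002, -0.146]
contact_force: [-0.5, -2.5, -2.4]
grip_width: 8.8
finger_force: 30.0
time: 12.47
tool_pos: [551.0, 20.2, 119.8]
tcp_rot: [3.056, 0.0, -0.146]
contact_force: [0.2, 2.3, -3.5]
grip_width: 8.7
finger_force: 30.0
[ 3.  -0.3] [ 3.05600125e+00  4.21153885e-04 -1.45848350e-01] [ 0.18133195  2.30003614 -3.49709129] [ 0.60061938 -0.15355788 -0.04687009]
```

```bash
python3 -m creep '.0001 .001 0 0 0 0 0;.0002 .001 0 0 0 0 0;.0001 .001 0 0 0 0 0;.0002 .001 0 0 0 0 0;.0001 .001 0 0 0 0 0;.0002 .001 0 0 0 0 0' | grep -E "tool_pos|force"
python3 -m creep '.0001 .001 0 0 0 0 0;.0002 .001 0 0 0 0 0' | grep -E "tool_pos|force"
python3 -m creep '.0001 .001 0 0 0 0 0;.0002 .001 0 0 0 0 0' | grep -E "tool_pos|force"
```

```text
tool_pos: [551.9, 25.5, 120.0]
contact_force: [-0.6, -2.6, -1.6]
finger_force: 30.0
tool_pos: [552.2, 27.7, 120.0]
contact_force: [-0.6, -2.5, -3.0]
finger_force: 30.0
tool_pos: [552.5, 29.7, 120.0]
contact_force: [-0.3, -3.2, -1.9]
finger_force: 30.0
```

```bash
python3 -m creep '.0001 .001 0 0 0 0 0' | grep -E "tool_pos|contact_force"
python3 -m creep '.0002 .001 0 0 0 0 0' | grep -E "tool_pos|contact_force"
python3 -m creep '.0001 .001 0 0 0 0 0' | grep -E "tool_pos|contact_force"
```

```text
tool_pos: [552.6, 30.6, 119.9]
contact_force: [0.3, -3.0, -1.7]
tool_pos: [552.8, 31.7, 120.0]
contact_force: [-0.4, -2.8, -1.0]
tool_pos: [552.9, 32.7, 120.0]
contact_force: [-0.2, -2.7, -1.8]
```

```bash
python3 -m creep '.0001 .0005 0 0 0 0 0' | grep -E "tool_pos|contact_force"
python3 -m creep '0 .0005 0 0 0 0 0' | grep -E "tool_pos|contact_force"
```

```text
tool_pos: [553.0, 33.2, 120.0]
contact_force: [-0.2, -3.1, -2.0]
tool_pos: [553.0, 33.6, 120.0]
contact_force: [-0.6, -2.8, -2.1]
```

```bash
for i in 1; do python3 -m creep '.0001 .0005 0 0 0 0 0' | grep contact_force
python3 -m creep '.0001 .0005 0 0 0 0 0' | grep contact_force
python3 -m creep '0 .0005 0 0 0 0 0' | grep -E "tool_pos|contact_force"; done
```

```text
contact_force: [-0.6, -3.0, -1.2]
contact_force: [-1.5, -2.8, -2.2]
tool_pos: [553.2, 35.1, 120.0]
contact_force: [0.1, -3.2, -1.7]
```

```bash
python3 -m creep '.0001 .0005 0 0 0 0 0' | grep contact_force
python3 -m creep '.0001 .0005 0 0 0 0 0' | grep contact_force
python3 -m creep '0 .0005 0 0 0 0 0' | grep -E "tool_pos|contact_force"
python3 - <<'E'
from h import *
t=viewer.capture("top"); cv2.imwrite("pics/t6.png",cv2.resize(t[160:320,200:413,::-1],None,fx=3.75,fy=3.75,interpolation=cv2.INTER_CUBIC))
E
```

```text
contact_force: [-0.6, -2.5, -2.0]
contact_force: [-0.9, -2.4, -1.7]
tool_pos: [553.4, 36.6, 120.0]
contact_force: [-0.7, -2.8, -2.5]
```

View pics/t6.png

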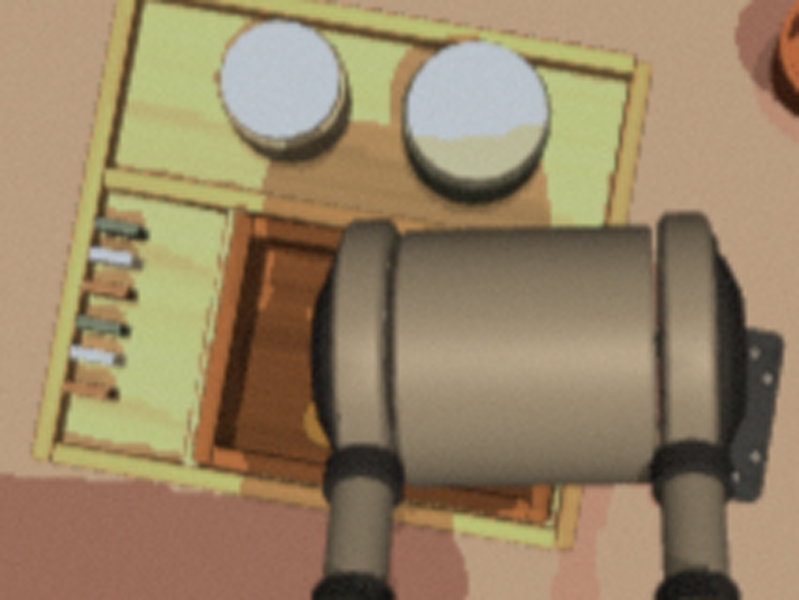

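The box is inside the bay. Its front top edge runs from (237,213) to (200,463), almost over the cross-board at (230,210)–(188,463).

Run:
```python
from h import *
i=viewer.camera_info("top"); P=lambda u,v,z: tr(ray(i,200+u/3.75-.37,160+v/3.75-.37,z))
print(P(237,213,65),P(198,463,65),P(232,210,30),P(190,463,30)); o=readout.get_obs(); print(tr(o['tool_pos']),o['tcp_rot'])
```

```text
[177.7 -57.5] [175.2  62.3] [184.5 -61.7] [183.  64.]
[19.7 -0.3] [ 3.05503541e+00  1.89910143e-04 -1.45812843e-01]
```

```bash
python3 -m creep '.0001 .0005 0 0 0 0 0' | grep contact_force
python3 -m creep '.0001 .0005 0 0 0 0 0' | grep contact_force
python3 -m creep '0 .0005 0 0 0 0 0' | grep -E "tool_pos|contact_force"
python3 -m creep '.0001 .0005 0 0 0 0 0' | grep -E "tool_pos|contact_force"
```

```text
contact_force: [-0.4, -2.3, -2.2]
contact_force: [-0.3, -2.4, -2.3]
tool_pos: [553.6, 38.1, 120.0]
contact_force: [0.7, -2.3, -2.0]
tool_pos: [553.7, 38.6, 120.0]
contact_force: [-0.5, -3.8, -2.0]
```

```bash
python3 -m creep '.0001 .0004 0 0 0 0 0' | grep -E "tool_pos|contact_force"
python3 -m creep '0 .0004 0 0 0 0 0' | grep -E "tool_pos|contact_force"
```

```text
tool_pos: [553.8, 39.0, 120.0]
contact_force: [0.1, -2.4, -0.8]
tool_pos: [553.7, 39.2, 120.0]
contact_force: [-1.7, -5.7, -0.8]
```

```bash
python3 -m creep '0 0 0 0 0 0 0' | grep -E "tool_pos|contact_force"
python3 -m creep '0 .0003 0 0 0 0 0' | grep -E "tool_pos|contact_force"
```

```text
tool_pos: [553.7, 39.2, 120.0]
contact_force: [-0.8, -3.5, -1.9]
tool_pos: [553.7, 39.3, 120.0]
contact_force: [-2.4, -6.2, -0.9]
```

```bash
python3 -m creep '0 .0003 0 0 0 0 0' | grep -E "tool_pos|contact_force"
python3 -m creep '0 .0002 0 0 0 0 0' | grep -E "tool_pos|contact_force"
python3 -m creep '0 0 0 0 0 0 0;0 0 0 0 0 0 0' | grep -E "tool_pos|contact_force"
```

```text
tool_pos: [553.7, 39.4, 120.1]
contact_force: [-0.1, -7.4, -0.7]
tool_pos: [553.7, 39.4, 120.1]
contact_force: [-1.0, -8.7, -0.1]
tool_pos: [553.7, 39.4, 120.1]
contact_force: [-1.5, -7.2, -1.2]
```

Contact with the cross-board is firm and steady at about 5 N above sliding friction. Now I lower the rear end, still gripped.

```bash
python3 -m creep '-.0002 -.0012 -.002 .0122 -.0018 0 0;-.0002 -.0012 -.002 .0122 -.0018 0 0;-.0001 -.0012 -.002 .0122 -.0018 0 0' | grep -E "tool_pos|rot|contact_force"
python3 -m creep '-.0002 -.0012 -.002 .0122 -.0018 0 0;-.0002 -.0012 -.002 .0122 -.0018 0 0;-.0001 -.0012 -.002 .0122 -.0018 0 0' | grep -E "tool_pos|rot|contact_force"
```

```text
tool_pos: [553.2, 36.0, 114.0]
tcp_rot: [3.092, 0.0, -0.146]
contact_force: [-1.8, -5.7, -0.8]
tool_pos: [552.8, 32.9, 107.9]
tcp_rot: [3.13, -0.0, -0.146]
contact_force: [-1.4, -3.6, -1.9]
```

```bash
python3 -m creep '-.0001 -.001 -.0012 .011 -.0016 0 0;0 0 -.0006 0 0 0 0;0 0 0 0 0 0 0' | grep -E "tool_pos|rot|force"
python3 -m creep '0 0 -.0005 0 0 0 0;0 0 0 0 0 0 0' | grep -E "tool_pos|rot|force"
```

```text
tool_pos: [552.7, 32.0, 106.4]
tcp_rot: [3.14, 0.0, -0.146]
contact_force: [-1.9, -2.2, 0.4]
finger_force: 30.0
tool_pos: [552.7, 32.1, 106.4]
tcp_rot: [3.14, -0.0, -0.145]
contact_force: [-3.5, -2.2, 5.5]
finger_force: 30.0
```

The floor is felt: TCP z has stopped at the expected 106.4. I'll release, retreat straight up, and check numerically.

```bash
python3 -m creep '0 0 0 0 0 0 0;0 0 0 0 0 0 0;0 0 0 0 0 0 10;0 0 0 0 0 0 30;0 0 0 0 0 0 30;0 0 .01 0 0 0 30;0 0 .02 0 0 0 30;0 0 .03 0 0 0 30'
python3 -m creep '0 0 .03 0 0 0 30;0 0 .03 0 0 0 30;-.02 -.03 .03 0 0 0 30;-.03 -.035 .02 0 0 0 30;-.03 -.035 .0 0 0 0 30;-.03 -.035 .0 0 0 0 30;-.03 -.035 0 0 0 0 30;-.03 -.035 0 0 0 0 30'
python3 -m creep '-.03 -.035 .0 0 0 0 30;-.03 -.035 .0 0 0 0 30;-.03 -.035 0 0 0 0 30;0 0 0 0 0 0 30;0 0 0 0 0 0 30'
python3 - <<'E'
from h import *
i=viewer.camera_info("top"); t=viewer.capture("top")[:,:,::-1]; cv2.imwrite("pics/t7.png",t)
h=cv2.cvtColor(np.ascontiguousarray(t),cv2.COLOR_BGR2HSV); m=((h[...,1]>140)&(h[...,0]<17)).astype(np.uint8)
m[:205]=0;m[320:]=0;m[:,:240]=0;m[:,375:]=0; m=cv2.morphologyEx(m,cv2.MORPH_OPEN,np.ones((3,3)))
c=max(cv2.findContours(m,0,2)[0],key=cv2.contourArea); q=cv2.boxPoints(cv2.minAreaRect(c)); print(q.round(1).tolist(),cv2.contourArea(c))
w=np.array([tr(ray(i,u,v,65)) for u,v in q]); print(w, [np.linalg.norm(w[k]-w[k-1]).round(1) for k in range(4)])
E
```

```text
time: 16.85
tool_pos: [551.5, 32.3, 164.7]
tcp_rot: [3.14, 0.005, -0.146]
contact_force: [0.7, -0.8, 0.1]
grip_width: 27.3
finger_force: 0.0
time: 17.52
tool_pos: [400.3, -151.0, 269.8]
tcp_rot: [3.14, -0.001, -0.145]
contact_force: [0.9, -1.7, 0.6]
grip_width: 27.5
finger_force: 0.0
time: 17.93
tool_pos: [319.1, -246.7, 269.6]
tcp_rot: [3.14, -0.001, -0.151]
contact_force: [0.0, 0.7, 0.0]
grip_width: 27.7
finger_force: 0.0
[[250.8000030517578, 283.5], [262.1000061035156, 215.6999969482422], [355.8999938964844, 231.3000030517578], [344.6000061035156, 299.1000061035156]] 6313.0
[[178.   63.4]
 [179.3 -58.6]
 [  9.4 -58.8]
 [  9.8  63. ]] [np.float64(168.2), np.float64(122.0), np.float64(169.9), np.float64(121.8)]
```

Measured at z = 65, the box comes out 169 x 122, consistent with lying flat. Its tail is about 9 mm behind the lip and it sits within about 2 mm of the bay's middle.

```bash
python3 -c "
from plant import order; print(order.close_job())"
```

```text
the job is handed in; nothing more can be done
None
```

The job is handed in, with no verdict reported: by my last measurement the tool box stands flat in the free bay, its rear end about 9 mm behind the lip and about 2 mm off the bay's middle, with the gripper clear; I did not re-measure the jars, pots and other things.

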